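# Tip the fly deck back into its display bin

### The arm

A 6-joint arm with a two-finger parallel gripper is mounted at the origin on the work surface. World frame = base frame: x ahead of the robot, y to its left, z up, the work surface at z = 0. Lengths are in m, angles in degrees, forces in N, time in s.
With the tool pointing down it reaches from about 0.325 to 0.9 m from the base axis. Payload 6.1 kg.
Tool frame: the origin (TCP) lies between the finger pads; the fingertips stand 22 mm ahead of it and the grasp point (between the pads) lies 3 mm ahead of it; z points along the fingers, y is the line along which they close (so a half turn about z gives the same grasp; the last joint's range is limited). The gripper opens to 85 mm and grips with 20 to 120 N. Pads are 22 mm wide; open, the fingers measure 114 mm over their backs; the gripper's body (76 mm by 85 mm) begins 54 mm behind the grasp point. The pads swing forward as they close: fully open they stand 13 mm farther back than shut.
Start: joints at [-72.542, 12.628, 87.462, -0, 79.91, -7.225], TCP at [0.261, -0.568, 0.253] pointing down, gripper open.
Joint ranges: [-170.65, 170.65], [-52.31, 119.04], [5.05, 147.46], [-71.25, 251.25], [11.57, 151.72], [-153.62, 153.62]. Speed limits (degrees/s): [147.25, 147.25, 172.46, 180, 180, 180].

### API

Orientations are given as a 3x3 rotation matrix whose columns are the frame's x, y, z axes.
In Python, from rig import sense, vision, ticket gives the robot as it stands. The module is installed in compiled form; this text tells all that it offers.
- The arm moves only by the tool carry_out, never from a script. Its argument "plan" is a list of rows, each a list of 3 entries, a list of its own where there are three numbers: the opening, from -1 (shut) to 1 (fully open), then the shift along the world's x, y, z each as a share of 0.5 m, from -1 to 1, then the turn, a rotation vector about the world's x, y, z each as a share of pi rad, from -1 to 1. In form: [[fingers, [x, y, z], [rx, ry, rz]], ...]. A call has 1 to 10 rows; each row shifts and turns the commanded pose from where the row before left it; what a row does not reach is not made up. A row lasts 1/8 s, in which the tool goes at most 62.5 mm and 10.7 degrees, less where a joint would pass 70% of its speed; a pose out of reach is approached as far as the arm can. A call with a number of a shift or a turn outside -1 to 1 is refused whole. A call with a gripper value outside its range is refused whole. The fingers move at their own pace and stop on an object; "force" is the grip in N (left out, the last holds). Time passes only in rows, so rows that do not move let the fingers close. It gives the time, the measured TCP pose, the force, the opening and the grip force at its end, in the units of the state.
- sense(): the state, without advancing time (a new reading comes with each control period).
- vision.get_image(name): name is "side" or "top"; returns a dict with "pixels" (384x512x3 uint8, red, green, blue), "depth" (384x512 float32, m along the optical axis (not along the pixel's ray), 0 where there is no reading), "camera_matrix" (3x3 intrinsics, pixels), "eye" and "attitude" of the camera in the world. Camera axes: x right, y down, z forward; pixel columns grow to the right and rows downward; lengths in m; the calibration is good to about 2 mm. A picture is of the moment at which its call begins.
- ticket.finish_job(): hands the job in; it is judged then, once.
The state is a dict: "time": time; "joint_positions": joint angles; "dq": joint speeds; "effort": joint torques, N m; "position": TCP position; "orientation": TCP orientation; "contact_force": force on the tool from outside, world axes, zero at the start; "wrist_torque": the same for the moment, N m; "grip_width": opening from 0.0 (shut) to 1.0 (fully open); "gripper_force": force on a finger pad.
Only numpy, scipy, OpenCV 4.12 (cv2) and the standard library are available. Lean on these libraries where they do the work, as an engineer would, in place of code of your own. Each camera call takes 0.05 s, during which the arm holds its last target. There are 200 camera calls.

### The job

Put the fly deck back into the wooden display bin. It is longer than the opening, so tip it, bring its low end down onto the ledge and slide it right in under the wide dark rail, lower the high end past the narrow pale rail onto its ledge, then slide the deck back until both ends are caught under the rails, and let go of it lying flat. Feel your way gently, without forcing or dropping the deck on the bin, and do not disturb the other things on the counter.

Things in the scene. Friction and masses are not known exactly. Their poses are not given: they have to be found in the camera images.
- bin: open-topped pine display bin fixed to the counter, 281 (x) by 166 (y) by 96 mm high. Origin: at its underside, midway between its two rails; +x towards the narrow pale rail, -x towards the wide dark rail. Its side boards' inner faces stand at y = +-68 mm, full height. The rails cross its top, 26 mm thick (70 to 96 mm above the origin), leaving an opening 214 (x) by 136 mm (y)
- dark_rail (a point): middle of the dark rail's inner lower edge, bin x = -107 mm, 70 mm up. Under this rail is the deep pocket, 24 mm, closed by the end board at bin x = -131 mm
- pale_rail (a point): middle of the pale rail's inner lower edge, bin x = +107 mm, 70 mm up. Under this rail is the shallow pocket, 13 mm, closed by the end board at bin x = +120 mm
- ledge_mid (a point): the bin's centre line 40 mm up: mean height of the ledges' tops. Level ledges fill both pockets' floors and reach 14 mm past the rails into the opening (to |x| = 93 mm), with 12 mm wide ones along the sides. All are at one height, set differently on every bin, up to 9 mm above or below this point; it is not measured and must be felt. They are clamped firm and do not give
- deck: the fly deck: flat plywood panel 234 (x) by 130 (y) by 9 mm, 0.26 to 0.42 kg, alike at both ends. Origin: centre of its underside, z up. It starts flat on the counter, flies up. Black foam strips (6 mm high, flies to 13 mm) lie 45 to 78 mm from the middle, both sides. Tilted about 19 degrees it passes the rails; flat and fully in the deep pocket, it clears the pale rail's edge by 4 mm
- deck_grip (a point): on the dark hardwood batten to hold the deck by, 27 mm above the plywood's top, at the deck's middle. The batten stands across the deck: 16 mm thick (deck x), 90 mm long (deck y), 38 mm tall above the plywood
- deck_end_a (a point): middle of the lower edge of the deck's end at its -x
- deck_end_b (a point): middle of the lower edge of the deck's end at its +x. Slid back against the pale end's board, the flat deck reaches 13 mm under the pale rail and 7 mm under the dark one
- cups: bystander: stack of small white plastic cups, 37 mm diameter, 74 mm high; origin under its centre
- blue_case: bystander: closed blue fly case, 100 (x) by 130 (y) by 34 mm high; origin under its centre
- green_case: bystander: closed green fly case, 60 (x) by 90 (y) by 30 mm high; origin under its centre

How it is judged:
By the outcome, as a careful person would: the job done as asked, in the order asked, and still so for the second after the job is handed in, with the robot touching nothing.
It also fails if it takes over 48 s, if anything falls off the work surface, if the arm or the gripper's body presses on something with over 40 N, if the wrist force passes 120 N, or if a joint passes its speed limit or range.

## Working session

There is one attempt and no reset: what is moved stays moved. The work goes in short steps, Python scripts to look and compute and a tool call to move; the robot and the scene stay as the last step left them, time stands still between calls to the robot, and variables do not carry over. Pictures are saved under pics/ and viewed, at most 10 in all, crops included, and the job is handed in when it is done.

Besides the shell and the picture viewer there is one more tool, called as name(argument=value, ...) on one line, values as JSON. carry_out: Moves the arm, as the interface text tells. Its arguments: {"type":"object","properties":{"plan":{"type":"array"},"force":{"type":"number"}},"required":["plan"]}

```bash
mkdir -p pics; cat > h.py <<'E'
import numpy as np, cv2
from rig import sense, vision, ticket
def grab(n):
    d=vision.get_image(n); return d
def cloud(d):
    K=np.array(d["camera_matrix"]);R=np.array(d["attitude"]);t=np.array(d["eye"])
    h,w=d["depth"].shape
    u,v=np.meshgrid(np.arange(w),np.arange(h))
    z=d["depth"]
    P=np.stack([(u-K[0,2])/K[0,0]*z,(v-K[1,2])/K[1,1]*z,z],-1)
    return P@R.T+t
def save(d,n): cv2.imwrite("pics/"+n,d["pixels"][:,:,::-1])
E
python3 - <<'E'
from h import *
s=sense()
for k,v in s.items(): print(k,np.round(v,3).tolist())
for n in("top","side"):
    d=grab(n);save(d,n+"0.png");print(n,np.round(d["eye"],3),np.round(d["attitude"],3).tolist(),np.round(d["camera_matrix"],1).tolist())
    np.savez("/tmp/"+n+"0.npz",px=d["pixels"],P=cloud(d))
E
```

```text
time 0.0
joint_positions [-72.542, 12.677, 87.525, 0.001, 79.911, -7.226]
dq [0.0, -0.021, 0.001, -0.043, -0.004, 0.012]
effort [-0.001, -49.69, -38.94, -0.0, 0.011, -0.0]
position [0.261, -0.567, 0.252]
orientation [[0.909, 0.418, -0.001], [0.418, -0.909, 0.002], [0.0, -0.002, -1.0]]
contact_force [-0.157, 0.182, 0.274]
wrist_torque [-0.025, 0.035, 0.012]
gripper_force 0.0
grip_width 1.003
top [ 0.331 -0.004  1.188] [[0.019, -0.981, 0.193], [-1.0, -0.018, 0.004], [-0.001, -0.193, -0.981]] [[394.4, 0.0, 254.8], [0.0, 394.4, 193.1], [0.0, 0.0, 1.0]]
side [ 0.444 -0.936  1.079] [[0.992, -0.08, 0.095], [-0.123, -0.733, 0.669], [0.016, -0.675, -0.738]] [[373.5, 0.0, 254.1], [0.0, 373.5, 194.4], [0.0, 0.0, 1.0]]
```

View pics/top0.png

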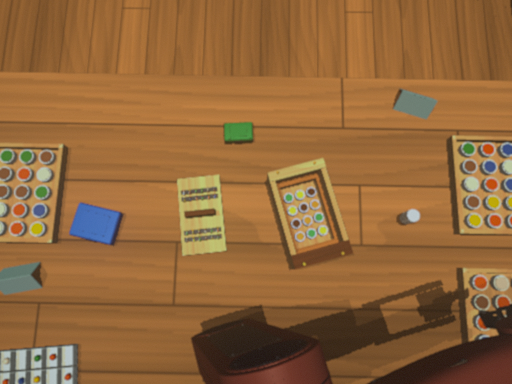

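View pics/side0.png

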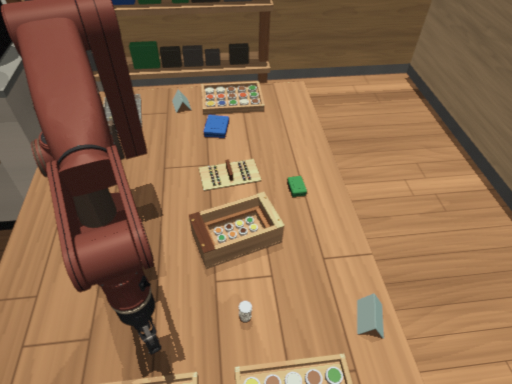

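The top view shows the deck at about (201,214) with its batten at (201,213). The bin is at about (309,212), with the dark rail at the bottom (320,255) and the pale rail at the top (297,168). The cups are at (409,216), the blue case at (96,223) and the green case at (238,132). The side view agrees.

```bash
python3 - <<'E'
from h import *
def rect(P,m):
    pts=P[m][:,:2].astype(np.float32)*1000
    (c,s,a)=cv2.minAreaRect(pts); b=cv2.boxPoints((c,s,a)); return np.round(c,1),np.round(s,1),round(a,1),np.round(b).tolist(),int(m.sum()),np.round(np.median(P[m][:,2]),4)
for n in("top","side"):
    f=np.load(f"/tmp/{n}0.npz");P=f["P"];px=f["px"];hsv=cv2.cvtColor(px,cv2.COLOR_RGB2HSV)
    x,y,z=P[...,0],P[...,1],P[...,2]
    reg=(x>.25)&(x<.55)
    def big(m):
        k,l,st,_=cv2.connectedComponentsWithStats(m.astype(np.uint8)); return l==1+np.argmax(st[1:,4])
    mb=big(reg&(abs(y+.13)<.16)&(z>.085)&(z<.105)); print(n,"bin",rect(P,mb))
    md=big((x>.2)&(x<.55)&(y>.03)&(y<.25)&(z>.005)&(z<.06)); print("deck",rect(P,md))
    mt=big((x>.2)&(x<.55)&(y>.03)&(y<.25)&(z>.038)&(z<.06)); print("batten",rect(P,mt))
    for nm,lo,hi in(("blue",100,125),("green",50,80)):
        m=big((hsv[...,0]>=lo)&(hsv[...,0]<=hi)&(hsv[...,1]>120)&(z>.02)&(z<.05)&(abs(y)<.5)&(x<.8)); print(nm,rect(P,m))
    mc=(x>.25)&(x<.5)&(y<-.3)&(y>-.45)&(z>.06)&(z<.09)
    if mc.any(): print("cups",rect(P,big(mc)))
E
```

```text
top bin (array([ 465.4, -158.8]), array([221.7, 167.1]), 16.3, [[335.0, -110.0], [383.0, -270.0], [595.0, -208.0], [548.0, -47.0]], 1549, np.float64(0.096))
deck (array([467.6, 161.4]), array([180.4, 131.4]), 7.2, [[370.0, 215.0], [386.0, 85.0], [565.0, 108.0], [549.0, 238.0]], 2444, np.float64(0.0102))
batten (array([494.2, 163.7]), array([16.6, 88.9]), 7.4, [[480.0, 207.0], [492.0, 119.0], [508.0, 121.0], [497.0, 209.0]], 176, np.float64(0.0465))
blue (array([455.8, 458.7]), array([101.8,  95.7]), 78.6, [[399.0, 418.0], [493.0, 399.0], [513.0, 499.0], [419.0, 518.0]], 1012, np.float64(0.0348))
green (array([751.9,  57. ]), array([53.9, 82.3]), 4.3, [[722.0, 96.0], [728.0, 14.0], [782.0, 18.0], [776.0, 100.0]], 439, np.float64(0.0301))
cups (array([ 487.4, -440.7]), array([24.9, 18.5]), 0.3, [[475.0, -431.0], [475.0, -450.0], [500.0, -450.0], [500.0, -431.0]], 65, np.float64(0.072))
side bin (array([ 464.3, -164.9]), array([216.5, 171.5]), 15.6, [[337.0, -111.0], [383.0, -277.0], [592.0, -218.0], [546.0, -53.0]], 1045, np.float64(0.0963))
deck (array([465.6, 156.4]), array([176.8, 146.4]), 4.2, [[372.0, 223.0], [383.0, 77.0], [559.0, 90.0], [548.0, 236.0]], 958, np.float64(0.0106))
batten (array([497.1, 157. ]), array([16.1, 90.5]), 6.6, [[484.0, 201.0], [494.0, 111.0], [510.0, 113.0], [500.0, 203.0]], 70, np.float64(0.0472))
blue (array([457.2, 453. ]), array([106.3,  97.3]), 78.3, [[399.0, 411.0], [494.0, 391.0], [516.0, 495.0], [420.0, 515.0]], 330, np.float64(0.0343))
green (array([750. ,  48.7]), array([53.7, 84.4]), 2.9, [[721.0, 90.0], [725.0, 5.0], [779.0, 8.0], [775.0, 92.0]], 226, np.float64(0.0304))
cups (array([ 488.4, -442.4]), array([13.3, 21.2]), 88.1, [[478.0, -449.0], [499.0, -449.0], [499.0, -436.0], [478.0, -435.0]], 29, np.float64(0.074))
```

```bash
cat >> h.py <<'E'
def rect(pts):
    (c,s,a)=cv2.minAreaRect(pts[:,:2].astype(np.float32)*1000); return np.round(c,1).tolist(),np.round(s,1).tolist(),round(a,1)
def big(m):
    k,l,st,_=cv2.connectedComponentsWithStats(m.astype(np.uint8)); return l==1+np.argmax(st[1:,4])
def ray(d,u,v,z):
    K=np.array(d["camera_matrix"]);R=np.array(d["attitude"]);t=np.array(d["eye"])
    r=R@np.array([(u-K[0,2])/K[0,0],(v-K[1,2])/K[1,1],1]); return t+r*(z-t[2])/r[2]
E
python3 - <<'E'
from h import *
for n in("top","side"):
    f=np.load(f"/tmp/{n}0.npz");P=f["P"];px=f["px"];hsv=cv2.cvtColor(px,cv2.COLOR_RGB2HSV)
    x,y,z=P[...,0],P[...,1],P[...,2]
    mb=big((x>.25)&(x<.7)&(abs(y+.16)<.16)&(z>.085)&(z<.105)); print(n,"bin",rect(P[mb]))
    dark=big(mb&(px[...,0]<130)); print(" dark",rect(P[dark]),dark.sum())
    # hole inside rim
    md=big((x>.2)&(x<.7)&(y>.03)&(y<.25)&(z>.005)&(z<.06)); print(" deck",rect(P[md]))
    me=big(md&(z<.013)); print(" deck z",np.median(z[me]))
    # counter height
    m=(x>.3)&(x<.5)&(y>.28)&(y<.36); print(" counter z",np.median(z[m]))
    vs,us=np.nonzero(mb); print(" px",us.min(),us.max(),vs.min(),vs.max())
E
```

```text
top bin ([494.0, -150.4], [281.4, 167.1], 16.3)
 dark ([383.4, -182.8], [55.4, 167.6], 18.6) 845
 deck ([496.3, 165.0], [238.2, 131.5], 7.3)
 deck z 0.009190753407080976
 counter z 0.00046453346140185037
 px 267 352 158 269
side bin ([495.8, -155.6], [281.6, 171.6], 15.8)
 dark ([480.3, -166.0], [251.5, 167.6], 13.6) 674
 deck ([497.2, 160.5], [236.5, 147.4], 6.4)
 deck z 0.009448350183789533
 counter z 0.0005485941603691202
 px 189 284 192 255
```

carry_out(plan=[[0.1, [0.0334, 0.1044, 0], [0, 0, 0.0288]], [0.1, [0.0334, 0.1044, 0], [0, 0, 0.0288]], [0.1, [0.0334, 0.1044, 0], [0, 0, 0.0288]], [0.1, [0.0334, 0.1044, 0], [0, 0, 0.0288]], [0.1, [0.0334, 0.1044, 0], [0, 0, 0.0288]], [0.1, [0.0334, 0.1044, 0], [0, 0, 0.0288]], [0.1, [0.0334, 0.1044, 0], [0, 0, 0.0288]], [0.1, [0.0334, 0.1044, 0], [0, 0, 0.0288]], [0.1, [0.0334, 0.1044, 0], [0, 0, 0.0288]], [0.1, [0.0334, 0.1044, 0], [0, 0, 0.0288]]], force=60)

```text
time: 1.35
position: [0.4281, -0.0441, 0.2532]
orientation: [[0.23, 0.973, 0.0], [0.973, -0.23, -0.0], [-0.0, 0.0, -1.0]]
contact_force: [0.2, 0.1, -0.4]
grip_width: 0.549
gripper_force: 0.0
```

carry_out(plan=[[0.1, [0.0334, 0.1044, 0], [0, 0, 0.0288]], [0.1, [0.0334, 0.1044, 0], [0, 0, 0.0288]], [0.1, [0.0334, 0.1044, -0.04], [0, 0, 0.0288]], [0.1, [0.0334, 0.1044, -0.08], [0, 0, 0.0288]], [0.1, [0, 0, -0.08], [0, 0, 0]], [0.1, [0, 0, 0], [0, 0, 0]], [0.1, [0, 0, 0], [0, 0, 0]]])

```text
time: 2.22
position: [0.494, 0.1585, 0.1576]
orientation: [[-0.126, 0.992, 0.001], [0.992, 0.126, 0.0], [0.0, 0.001, -1.0]]
contact_force: [1.4, 1.3, 0.4]
grip_width: 0.549
gripper_force: 0.0
```

```bash
python3 - <<'E'
from h import *
s=sense(); print(s["time"],np.round(s["position"],4),np.round(s["orientation"],3).tolist(),s["grip_width"],np.round(s["contact_force"],2),np.round(s["joint_positions"],1))
for n in ("top","side"):
    d=grab(n)
    if n=="side": save(d,"side1.png"); c=d["pixels"][100:260,150:350]; cv2.imwrite("pics/side1c.png",cv2.resize(c[:,:,::-1],(800,600)))
E
```

```text
2.225 [0.494  0.1585 0.1576] [[-0.126, 0.992, 0.001], [0.992, 0.126, 0.0], [0.0, 0.001, -1.0]] 0.5491695134118096 [1.44 1.26 0.41] [  9.1   3.3 108.6  -0.   68.1   1.9]
```

View pics/side1c.png

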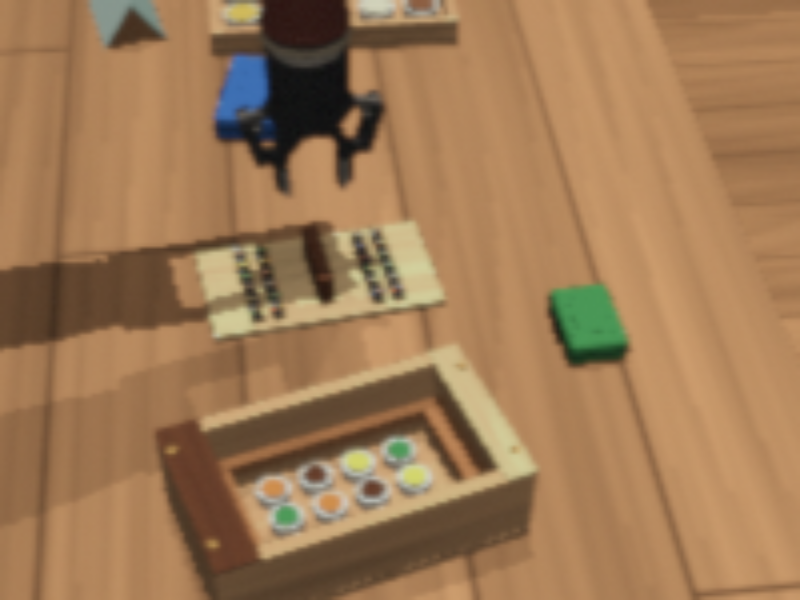

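The open fingers straddle the batten (crop pixels 283 and 345 against the batten at about 318). Descending and gripping.

carry_out(plan=[[0.1, [0.003, 0.009, -0.06], [0, 0, 0]], [0.1, [0, 0, -0.06], [0, 0, 0]], [0.1, [0, 0, -0.06], [0, 0, 0]], [0.1, [0, 0, -0.04], [0, 0, 0]], [0.1, [0, 0, -0.016], [0, 0, 0]], [0.1, [0, 0, 0], [0, 0, 0]], [-1, [0, 0, 0], [0, 0, 0]], [-1, [0, 0, 0], [0, 0, 0]], [-1, [0, 0, 0], [0, 0, 0]], [-1, [0, 0, 0], [0, 0, 0]]], force=70)

```text
time: 3.58
position: [0.496, 0.1634, 0.0399]
orientation: [[-0.126, 0.992, 0.002], [0.992, 0.126, 0.0], [-0.0, 0.002, -1.0]]
contact_force: [-1.3, -1.2, 5.8]
grip_width: 0.172
gripper_force: 70.3
```

carry_out(plan=[[-1, [0, 0, 0], [0, 0, 0]], [-1, [0, 0, 0.02], [0, 0, 0]], [-1, [0, 0, 0.06], [0, 0, 0]], [-1, [0, 0, 0.08], [0, 0, 0]], [-1, [0, 0, 0.08], [0, 0, 0]], [-1, [0, 0, 0.08], [0, 0, 0]], [-1, [0, 0, 0], [0, 0, 0]], [-1, [0, 0, 0], [0, 0, 0]]])

```text
time: 4.58
position: [0.494, 0.1632, 0.1971]
orientation: [[-0.126, 0.992, -0.002], [0.992, 0.126, -0.0], [-0.0, -0.002, -1.0]]
contact_force: [1.0, -0.7, -3.6]
grip_width: 0.175
gripper_force: 69.0
```

```bash
cat >> h.py <<'E'
def boxfit(P,m,ztop,c0,yaw0,hx,hy):
    """fit straight lines to the 4 sides of mask contour points; return centre, yaw, sizes"""
    cs,_=cv2.findContours(m.astype(np.uint8),cv2.RETR_EXTERNAL,cv2.CHAIN_APPROX_NONE)
    c=max(cs,key=cv2.contourArea)[:,0]; p=P[c[:,1],c[:,0]]
    p=p[abs(p[:,2]-ztop)<.006][:,:2]*1000
    a=np.radians(yaw0);R=np.array([[np.cos(a),-np.sin(a)],[np.sin(a),np.cos(a)]])
    q=(p-c0)@R; o={}
    for nm,i,s,h,l in(("+x",0,1,hx,hy),("-x",0,-1,hx,hy),("+y",1,1,hy,hx),("-y",1,-1,hy,hx)):
        k=(abs(q[:,i]*s-h)<7)&(abs(q[:,1-i])<l-12); r=q[k]
        if len(r)>8:
            f=np.polyfit(r[:,1-i],r[:,i],1); o[nm]=(np.round(f[1],2),np.round(np.degrees(np.arctan(f[0])),2),len(r))
    return o
E
python3 - <<'E'
from h import *
for n in("top","side"):
    f=np.load(f"/tmp/{n}0.npz");P=f["P"]
    x,y,z=P[...,0],P[...,1],P[...,2]
    mb=big((x>.25)&(x<.7)&(abs(y+.16)<.16)&(z>.09)&(z<.105)); mb=mb
    print(n,"bin",boxfit(P,mb,.096,[494,-150.7],16.3,140.5,83))
    md=big((x>.2)&(x<.7)&(y>.03)&(y<.25)&(z>.005)&(z<.06)); print("deck",boxfit(P,md,.009,[495.5,164],7.25,117,65))
E
```

```text
top bin {'+x': (np.float64(138.78), np.float64(0.04), 46), '-x': (np.float64(-139.3), np.float64(-0.0), 50), '+y': (np.float64(82.52), np.float64(0.0), 89), '-y': (np.float64(-80.96), np.float64(0.01), 87)}
deck {'+x': (np.float64(113.88), np.float64(-0.02), 35), '-x': (np.float64(-116.63), np.float64(-0.45), 37), '+y': (np.float64(63.82), np.float64(0.09), 69), '-y': (np.float64(-63.02), np.float64(0.05), 67)}
side bin {'+x': (np.float64(139.62), np.float64(0.31), 29), '-x': (np.float64(-138.86), np.float64(-0.14), 34), '+y': (np.float64(77.76), np.float64(0.17), 45), '-y': (np.float64(-86.93), np.float64(-0.17), 75)}
deck {'+x': (np.float64(115.58), np.float64(-1.18), 17), '-x': (np.float64(-114.78), np.float64(0.32), 19), '+y': (np.float64(61.1), np.float64(-0.19), 18), '-y': (np.float64(-68.91), np.float64(-0.05), 51)}
```

carry_out(plan=[[-1, [0.0011, -0.04, 0.012], [0, 0, 0.0063]], [-1, [0.0011, -0.0838, 0.012], [0, 0, 0.0063]], [-1, [0.0011, -0.0838, 0.012], [0, 0, 0.0063]], [-1, [0.0011, -0.0838, 0.012], [0, 0, 0.0063]], [-1, [0.0011, -0.0838, 0.012], [0, 0, 0.0063]], [-1, [0.0011, -0.0838, 0.012], [0, 0, 0.0063]], [-1, [0.0011, -0.0838, 0.012], [0, 0, 0.0063]], [-1, [0.0011, -0.0838, 0.012], [0, 0, 0.0063]], [-1, [0, 0, 0], [0, 0, 0]], [-1, [0, 0, 0], [0, 0, 0]]])

```text
time: 5.82
position: [0.4983, -0.1493, 0.2442]
orientation: [[-0.28, 0.96, -0.004], [0.96, 0.28, 0.002], [0.003, -0.003, -1.0]]
contact_force: [-0.3, -0.7, -3.3]
grip_width: 0.176
gripper_force: 69.0
```

carry_out(plan=[[-1, [0, 0, 0], [0.0078, -0.0267, 0]], [-1, [0, 0, 0], [0.0078, -0.0267, 0]], [-1, [0, 0, 0], [0.0078, -0.0267, 0]], [-1, [0, 0, 0], [0.0078, -0.0267, 0]], [-1, [0, 0, 0], [0, 0, 0]], [-1, [0, 0, 0], [0, 0, 0]], [-1, [0, 0, 0], [0, 0, 0]]])

```text
time: 6.7
position: [0.4997, -0.1496, 0.2465]
orientation: [[-0.282, 0.902, 0.328], [0.959, 0.265, 0.096], [-0.0, 0.342, -0.94]]
contact_force: [-0.7, 0.6, -3.2]
grip_width: 0.176
gripper_force: 69.2
```

```bash
cat >> h.py <<'E'
B=np.array([.500,-.1497,0]);YAW=16.3
def Rz(a): return cv2.Rodrigues(np.array([0,0,np.radians(a)]))[0]
def Ry(a): return cv2.Rodrigues(np.array([0,np.radians(a),0]))[0]
def state(show=True):
    s=sense();T=np.array(s["orientation"]);p=np.array(s["position"])
    D=np.column_stack([T[:,1],T[:,0],-T[:,2]]) # deck axes x,y,z
    Q=Rz(YAW).T@D; q=Rz(YAW).T@(p-B)*1000; C=q-Q@[0,-.5,39.5]
    a=C+Q@[-117,0,0]; b=C+Q@[117,0,0]
    F=Rz(YAW).T@np.array(s["contact_force"]); M=Rz(YAW).T@np.array(s["wrist_torque"])
    tilt=np.degrees(np.arctan2(Q[2,0],Q[0,0])); yaw=np.degrees(np.arctan2(Q[1,0],Q[0,0])); roll=np.degrees(np.arcsin(Q[2,1]))
    if show: print("t",round(s["time"],2),"tcp_bin",np.round(q,1),"a",np.round(a,1),"b",np.round(b,1),"tilt/yaw/roll",np.round([tilt,yaw,roll],2),"F",np.round(F,1),"M",np.round(M,2),"grip",round(s["grip_width"],3))
    return q,Q
E
python3 - <<'E'
from h import *
state()
d=grab("side");save(d,"side2.png"); c=d["pixels"][100:280,150:350]; cv2.imwrite("pics/side2c.png",cv2.resize(c[:,:,::-1],(660,594)))
np.savez("/tmp/side2.npz",px=d["pixels"],P=cloud(d)); d=grab("top");np.savez("/tmp/top2.npz",px=d["pixels"],P=cloud(d)); save(d,"top2.png")
E
```

```text
t 6.7 tcp_bin [-2.000e-01  2.000e-01  2.465e+02] a [-96.7   0.6 169.4] b [123.2   0.9 249.3] tilt/yaw/roll [ 1.997e+01  9.000e-02 -1.000e-02] F [-0.5  0.8 -3.2] M [ 0.01  0.33 -0.05] grip 0.176
```

View pics/side2c.png

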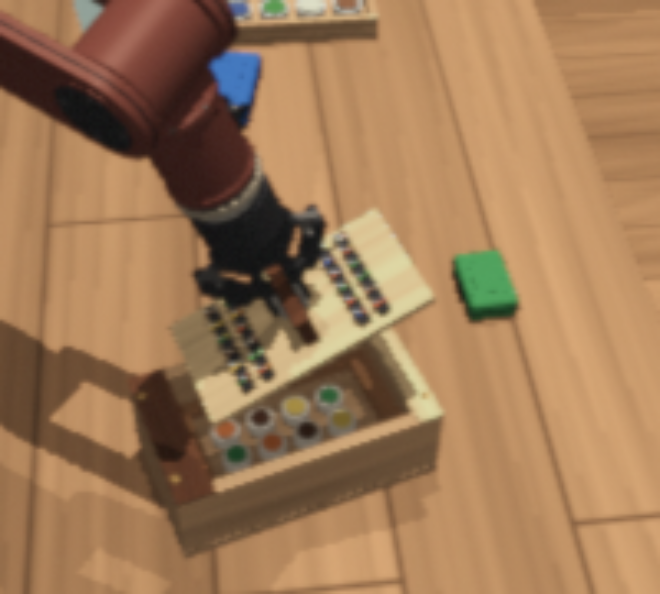

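View pics/top2.png

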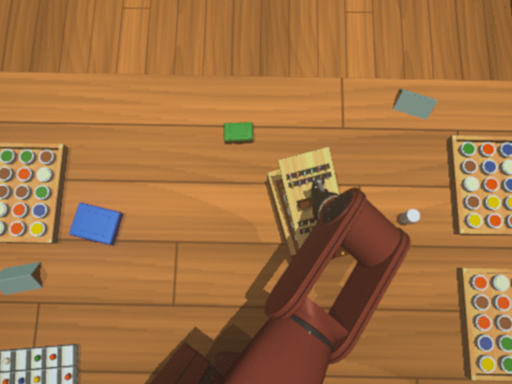

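The deck is tilted, its low end near crop (210,410) by the dark rail and its high end over the pale one. Checking the lateral margin against each camera's own bin frame.

```bash
python3 - <<'E'
from h import *
for n,b in(("top",(.4988,-.1485,0)),("side",(.501,-.1535,0))):
    f=np.load(f"/tmp/{n}2.npz");P=(f["P"]-b)@Rz(16.3)*1000; px=f["px"].astype(int)
    # points on deck top plane: height along deck normal
    q,Q=state(False); C=q-Q@[0,-.5,39.5]; L=(P-C)@Q
    m=big((abs(L[...,2]-9)<8)&(abs(L[...,0])<125)&(abs(L[...,1])<75)&(px[...,0]>150)&(px[...,1]>120))
    p=L[m]; print(n,m.sum(),"z",np.median(p[:,2]).round(1),"ext x",np.percentile(p[:,0],[.5,99.5]).round(1))
    for i in range(-100,101,25):
        r=p[abs(p[:,0]-i)<6]
        if len(r)>4: print(i,r[:,1].min().round(1),r[:,1].max().round(1),end="; ")
    print()
E
```

```text
top 1750 z 8.1 ext x [-57.4 117.2]
-50 49.7 63.2; -25 36.2 63.1; 0 -65.1 63.1; 25 -65.6 62.9; 50 -65.3 63.0; 75 -65.8 63.2; 100 -65.9 63.9; 
side 1176 z 8.7 ext x [-115.2  117.1]
-100 -64.9 -11.4; -75 -64.2 -18.9; -50 -65.6 -27.3; -25 -65.1 -7.6; 0 -63.9 -42.1; 25 -65.0 37.7; 50 -65.2 49.2; 75 -65.0 65.0; 100 -65.0 65.8;
```

carry_out(plan=[[-1, [0, 0, -0.03], [0, 0, 0]], [-1, [0, 0, -0.05], [0, 0, 0]], [-1, [0, 0, -0.05], [0, 0, 0]], [-1, [0, 0, -0.04], [0, 0, 0]], [-1, [0, 0, -0.026], [0, 0, 0]], [-1, [0, 0, -0.016], [0, 0, 0]], [-1, [0, 0, -0.008], [0, 0, 0]], [-1, [0, 0, 0], [0, 0, 0]]])

```text
time: 7.8
position: [0.4996, -0.1502, 0.1367]
orientation: [[-0.281, 0.901, 0.329], [0.96, 0.264, 0.096], [-0.001, 0.343, -0.939]]
contact_force: [-0.3, -1.1, -3.5]
grip_width: 0.174
gripper_force: 69.2
```

```bash
python3 -c "from h import *;state()"
```

```text
t 7.8 tcp_bin [ -0.5  -0.3 136.7] a [-96.9   0.1  59.5] b [122.9   0.2 139.7] tilt/yaw/roll [20.04  0.04 -0.03] F [-0.6 -1.  -3.5] M [-0.    0.43 -0.04] grip 0.174
```

carry_out(plan=[[-1, [0, 0, -0.008], [0, 0, 0]], [-1, [0, 0, -0.006], [0, 0, 0]], [-1, [0, 0, -0.003], [0, 0, 0]], [-1, [0, 0, -0.003], [0, 0, 0]], [-1, [0, 0, -0.002], [0, 0, 0]], [-1, [0, 0, -0.002], [0, 0, 0]]])

```text
time: 8.55
position: [0.4994, -0.15, 0.1244]
orientation: [[-0.281, 0.902, 0.329], [0.96, 0.264, 0.096], [-0.0, 0.343, -0.94]]
contact_force: [-0.6, 0.3, -3.8]
grip_width: 0.177
gripper_force: 69.2
```

carry_out(plan=[[-1, [0, 0, -0.003], [0, 0, 0]], [-1, [0, 0, -0.003], [0, 0, 0]], [-1, [0, 0, -0.003], [0, 0, 0]], [-1, [0, 0, 0], [0, 0, 0]]])

```text
time: 9.05
position: [0.5008, -0.1502, 0.1223]
orientation: [[-0.282, 0.901, 0.331], [0.959, 0.265, 0.096], [-0.001, 0.345, -0.939]]
contact_force: [-3.1, 4.5, 13.1]
grip_width: 0.176
gripper_force: 72.8
```

carry_out(plan=[[-1, [0, 0, 0.002], [0, 0, 0]], [-1, [0, 0, 0], [0, 0, 0]]])

```text
time: 9.3
position: [0.5004, -0.1502, 0.1229]
orientation: [[-0.282, 0.901, 0.331], [0.96, 0.265, 0.096], [-0.001, 0.344, -0.939]]
contact_force: [-1.5, 3.2, 9.4]
grip_width: 0.176
gripper_force: 71.2
```

```bash
python3 -c "from h import *;state();print(sense()['effort'])"
```

```text
t 9.3 tcp_bin [  0.3  -0.6 122.9] a [-96.   -0.3  45.5] b [123.7  -0.  126.1] tilt/yaw/roll [20.14  0.08 -0.08] F [-0.6  3.5  9.4] M [ 0.72  1.19 -0.01] grip 0.176
[ -1.18070561 -28.30777645 -32.8720057    1.06882732  -2.28912793
  -0.23563279]
```

carry_out(plan=[[-1, [-0.0038, -0.0011, 0.001], [0, 0, 0]], [-1, [-0.0077, -0.0022, 0], [0, 0, 0]], [-1, [-0.0077, -0.0022, 0], [0, 0, 0]]])

```text
time: 9.68
position: [0.4923, -0.1538, 0.1242]
orientation: [[-0.28, 0.9, 0.335], [0.96, 0.264, 0.094], [-0.004, 0.347, -0.938]]
contact_force: [3.9, 1.6, 4.6]
grip_width: 0.173
gripper_force: 70.0
```

```bash
python3 -c "from h import *;state()"
```

```text
t 9.68 tcp_bin [ -8.5  -1.8 124.2] a [-104.5   -1.6   46.5] b [114.9  -1.3 127.8] tilt/yaw/roll [20.33  0.06 -0.24] F [4.2 0.4 4.6] M [ 0.15 -0.37 -0.07] grip 0.173
```

carry_out(plan=[[-1, [-0.0083, -0.0003, 0], [0, 0, 0]], [-1, [-0.0077, -0.0022, 0], [0, 0, 0]], [-1, [-0.0077, -0.0022, 0], [0, 0, 0]], [-1, [0, 0, 0], [0, 0, 0]]])

```text
time: 10.18
position: [0.4799, -0.1563, 0.1239]
orientation: [[-0.28, 0.9, 0.334], [0.96, 0.264, 0.093], [-0.004, 0.346, -0.938]]
contact_force: [4.9, 0.7, 6.4]
grip_width: 0.178
gripper_force: 70.2
```

```bash
python3 -c "from h import *;state()"
```

```text
t 10.18 tcp_bin [-21.1  -0.7 123.9] a [-117.2   -0.5   46.3] b [102.3  -0.3 127.4] tilt/yaw/roll [20.27  0.06 -0.24] F [ 4.9 -0.7  6.4] M [ 0.13 -0.05 -0.06] grip 0.178
```

carry_out(plan=[[-1, [-0.0058, -0.0017, 0], [0, 0, 0]], [-1, [-0.0058, -0.0017, 0], [0, 0, 0]], [-1, [-0.0038, -0.0011, 0], [0, 0, 0]], [-1, [0, 0, 0], [0, 0, 0]]])

```text
time: 10.68
position: [0.4724, -0.1585, 0.124]
orientation: [[-0.28, 0.9, 0.334], [0.96, 0.264, 0.093], [-0.004, 0.347, -0.938]]
contact_force: [4.5, 0.6, 6.5]
grip_width: 0.173
gripper_force: 70.2
```

carry_out(plan=[[-1, [-0.0019, -0.0006, 0], [0, 0, 0]], [-1, [-0.0019, -0.0006, 0], [0, 0, 0]], [-1, [0, 0, 0], [0, 0, 0]]])

```text
time: 11.05
position: [0.4706, -0.1591, 0.124]
orientation: [[-0.28, 0.9, 0.334], [0.96, 0.264, 0.094], [-0.004, 0.347, -0.938]]
contact_force: [5.6, 0.8, 6.9]
grip_width: 0.174
gripper_force: 70.2
```

```bash
python3 -c "from h import *;state()"
```

```text
t 11.05 tcp_bin [-30.9  -0.8 124. ] a [-126.9   -0.5   46.4] b [ 92.6  -0.3 127.5] tilt/yaw/roll [20.29  0.05 -0.23] F [ 5.6 -0.8  6.9] M [ 0.15 -0.22 -0.  ] grip 0.174
```

carry_out(plan=[[-1, [-0.0019, -0.0006, 0], [0, 0, 0]], [-1, [-0.0019, -0.0006, 0], [0, 0, 0]], [-1, [0, 0, 0], [0, 0, 0]]])

```text
time: 11.42
position: [0.4693, -0.1596, 0.1244]
orientation: [[-0.28, 0.9, 0.335], [0.96, 0.264, 0.094], [-0.004, 0.348, -0.937]]
contact_force: [7.8, 3.0, 6.3]
grip_width: 0.175
gripper_force: 70.0
```

```bash
python3 -c "from h import *;state()"
```

```text
t 11.43 tcp_bin [-32.2  -0.9 124.4] a [-128.2   -0.6   46.6] b [ 91.2  -0.4 128.1] tilt/yaw/roll [20.37  0.04 -0.23] F [8.3 0.7 6.3] M [ 0.28 -0.99 -0.03] grip 0.175
```

carry_out(plan=[[-1, [0.0059, 0.0017, -0.0087], [-0.0039, 0.0133, 0]], [-1, [0.0059, 0.0017, -0.0087], [-0.0039, 0.0133, 0]], [-1, [0, 0, 0], [0, 0, 0]]])

```text
time: 11.8
position: [0.4751, -0.1578, 0.1151]
orientation: [[-0.281, 0.925, 0.254], [0.96, 0.273, 0.07], [-0.004, 0.263, -0.965]]
contact_force: [4.8, 0.1, 6.0]
grip_width: 0.179
gripper_force: 70.5
```

```bash
python3 -c "from h import *;state()"
```

```text
t 11.8 tcp_bin [-26.2  -0.8 115.1] a [-128.6   -0.7   46.2] b [ 97.1  -0.2 107.7] tilt/yaw/roll [15.26  0.11 -0.25] F [ 4.7 -1.2  6. ] M [ 0.12 -0.09 -0.08] grip 0.179
```

carry_out(plan=[[-1, [0.0047, 0.0014, -0.0092], [-0.0039, 0.0133, 0]], [-1, [0.0047, 0.0014, -0.0092], [-0.0039, 0.0133, 0]], [-1, [0, 0, 0], [0, 0, 0]]])

```text
time: 12.18
position: [0.4798, -0.1564, 0.1057]
orientation: [[-0.282, 0.944, 0.172], [0.96, 0.278, 0.046], [-0.004, 0.178, -0.984]]
contact_force: [3.6, 0.5, 7.2]
grip_width: 0.176
gripper_force: 70.6
```

```bash
python3 -c "from h import *;state()"
```

```text
t 12.18 tcp_bin [-21.3  -0.8 105.7] a [-129.4   -0.6   46. ] b [100.9  -0.2  87.6] tilt/yaw/roll [10.26  0.1  -0.24] F [ 3.6 -0.6  7.2] M [ 0.09  0.06 -0.16] grip 0.176
```

carry_out(plan=[[-1, [0.0037, 0.0011, -0.0095], [-0.0039, 0.0133, 0]], [-1, [0.0037, 0.0011, -0.0095], [-0.0039, 0.0133, 0]], [-1, [0, 0, 0], [0, 0, 0]]])

```text
time: 12.55
position: [0.4836, -0.1553, 0.096]
orientation: [[-0.282, 0.955, 0.089], [0.959, 0.281, 0.022], [-0.004, 0.092, -0.996]]
contact_force: [5.1, 0.5, 6.1]
grip_width: 0.178
gripper_force: 70.6
```

```bash
python3 -c "from h import *;state()"
```

```text
t 12.55 tcp_bin [-17.3  -0.7  96. ] a [-130.2   -0.6   45.9] b [102.8  -0.2  67.4] tilt/yaw/roll [ 5.28  0.09 -0.24] F [ 5.  -0.9  6.1] M [ 0.03  0.1  -0.09] grip 0.178
```

carry_out(plan=[[-1, [0.0019, 0.0006, -0.006], [-0.0023, 0.008, 0]], [-1, [0.0019, 0.0006, -0.006], [-0.0023, 0.008, 0]], [-1, [0.0009, 0.0003, -0.004], [-0.0016, 0.0053, 0]], [-1, [0, 0, 0], [0, 0, 0]]])

```text
time: 13.05
position: [0.486, -0.1545, 0.0882]
orientation: [[-0.281, 0.959, 0.024], [0.96, 0.282, 0.003], [-0.004, 0.023, -1.0]]
contact_force: [6.4, 0.1, 6.3]
grip_width: 0.177
gripper_force: 70.7
```

```bash
python3 -c "from h import *;state()"
```

```text
t 13.05 tcp_bin [-14.8  -0.7  88.2] a [-130.8   -0.4   46. ] b [103.1  -0.2  51.4] tilt/yaw/roll [ 1.34  0.05 -0.23] F [ 6.2 -1.7  6.3] M [ 0.04 -0.02 -0.06] grip 0.177
```

carry_out(plan=[[-1, [0.0006, 0.0002, -0.0018], [-0.0007, 0.0024, 0]], [-1, [0.0006, 0.0002, -0.0018], [-0.0007, 0.0024, 0]], [-1, [0.0006, 0.0002, -0.0016], [-0.0007, 0.0024, 0]], [-1, [0, 0, 0], [0, 0, 0]]])

```text
time: 13.55
position: [0.4866, -0.1544, 0.0868]
orientation: [[-0.281, 0.96, 0.0], [0.96, 0.281, -0.004], [-0.004, -0.001, -1.0]]
contact_force: [-3.0, 1.4, 17.6]
grip_width: 0.174
gripper_force: 72.5
```

```bash
python3 -c "from h import *;state()"
```

```text
t 13.55 tcp_bin [-14.2  -0.7  86.8] a [-131.2   -0.4   47.4] b [102.8  -0.3  47.2] tilt/yaw/roll [-0.04  0.04 -0.21] F [-2.5  2.2 17.6] M [0.66 0.15 0.01] grip 0.174
```

carry_out(plan=[[-1, [0, 0, 0.003], [0.0011, 0.0003, 0]], [-1, [0.0038, 0.0011, 0], [0, 0, 0]], [-1, [0.0058, 0.0017, 0], [0, 0, 0]], [-1, [0, 0, 0], [0, 0, 0]]])

```text
time: 14.05
position: [0.4885, -0.1537, 0.0868]
orientation: [[-0.282, 0.96, -0.007], [0.96, 0.282, -0.001], [0.001, -0.007, -1.0]]
contact_force: [-10.9, -3.1, 16.6]
grip_width: 0.175
gripper_force: 72.3
```

```bash
python3 -c "from h import *;state()"
```

```text
t 14.05 tcp_bin [-12.2  -0.6  86.8] a [-1.294e+02 -1.000e-01  4.810e+01] b [1.045e+02 1.000e-01 4.660e+01] tilt/yaw/roll [-0.39  0.05  0.06] F [-11.4   0.   16.6] M [-0.17  1.1  -0.04] grip 0.175
```

carry_out(plan=[[-1, [0, 0, 0.0025], [0.0005, -0.0016, 0]], [-1, [0, 0, 0], [0, 0, 0]]])

```text
time: 14.3
position: [0.4888, -0.1529, 0.0868]
orientation: [[-0.281, 0.96, -0.0], [0.96, 0.281, 0.002], [0.002, 0.0, -1.0]]
contact_force: [-3.1, -3.6, 6.1]
grip_width: 0.173
gripper_force: 70.9
```

```bash
python3 -c "from h import *;state()"
```

```text
t 14.3 tcp_bin [-11.6   0.1  86.8] a [-128.6    0.6   47.3] b [105.4   0.7  47.4] tilt/yaw/roll [0.01 0.03 0.11] F [-4.  -2.6  6.1] M [-0.54  0.49 -0.01] grip 0.173
```

carry_out(plan=[[-1, [0.0019, 0.0006, 0.0008], [0, 0, 0]], [-1, [0.0048, 0.0014, 0], [0, 0, 0]], [-1, [0.0048, 0.0014, 0], [0, 0, 0]], [-1, [0, 0, 0], [0, 0, 0]]])

```text
time: 14.8
position: [0.4939, -0.1507, 0.0869]
orientation: [[-0.281, 0.96, -0.002], [0.96, 0.281, 0.003], [0.003, -0.001, -1.0]]
contact_force: [-5.7, -1.9, 7.8]
grip_width: 0.171
gripper_force: 71.0
```

```bash
python3 -c "from h import *;state()"
```

```text
t 14.8 tcp_bin [-6.1  0.8 86.9] a [-123.2    1.3   47.5] b [110.8   1.5  47.2] tilt/yaw/roll [-0.09  0.05  0.19] F [-6.  -0.2  7.8] M [-0.3   0.7  -0.04] grip 0.171
```

carry_out(plan=[[-1, [0.0044, -0.0005, 0.0006], [-0.0008, -0.0002, 0]], [-1, [0.0044, 0.0005, 0], [0, 0, 0]], [-1, [0.0038, 0.0011, 0], [0, 0, 0]], [-1, [0, 0, 0], [0, 0, 0]]])

```text
time: 15.3
position: [0.4999, -0.1497, 0.0869]
orientation: [[-0.281, 0.96, -0.002], [0.96, 0.281, 0.001], [0.002, -0.002, -1.0]]
contact_force: [-5.9, -1.8, 7.0]
grip_width: 0.177
gripper_force: 70.9
```

```bash
python3 -c "from h import *;state()"
```

```text
t 15.3 tcp_bin [-0.1  0.  86.9] a [-117.2    0.5   47.6] b [116.8   0.7  47.1] tilt/yaw/roll [-0.12  0.04  0.1 ] F [-6.2 -0.1  7. ] M [-0.05  0.66  0.02] grip 0.177
```

carry_out(plan=[[-1, [0.0019, 0.0006, 0.0004], [0, 0, 0]], [-1, [0.0019, 0.0006, 0], [0, 0, 0]], [-1, [0.0019, 0.0006, 0], [0, 0, 0]], [-1, [0, 0, 0], [0, 0, 0]]])

```text
time: 15.8
position: [0.5025, -0.1489, 0.0869]
orientation: [[-0.281, 0.96, -0.003], [0.96, 0.281, 0.001], [0.002, -0.002, -1.0]]
contact_force: [-6.9, -1.5, 6.7]
grip_width: 0.175
gripper_force: 70.8
```

```bash
python3 -c "from h import *;state()"
```

```text
t 15.8 tcp_bin [ 2.7  0.1 86.9] a [-114.4    0.5   47.7] b [119.6   0.7  47.1] tilt/yaw/roll [-0.14  0.04  0.1 ] F [-7.1  0.5  6.7] M [-0.16  0.74 -0.03] grip 0.175
```

carry_out(plan=[[-1, [0.0019, 0.0006, 0], [0, 0, 0]], [-1, [0, 0, 0], [0, 0, 0]]])

```text
time: 16.05
position: [0.5026, -0.1488, 0.0869]
orientation: [[-0.282, 0.96, -0.005], [0.96, 0.282, 0.001], [0.002, -0.005, -1.0]]
contact_force: [-9.5, -3.4, 9.9]
grip_width: 0.174
gripper_force: 71.2
```

```bash
python3 -c "from h import *;state()"
```

```text
t 16.05 tcp_bin [ 2.7  0.1 86.9] a [-114.5    0.6   47.9] b [119.5   0.8  46.8] tilt/yaw/roll [-0.26  0.05  0.12] F [-10.1  -0.6   9.9] M [-0.16  1.23 -0.  ] grip 0.174
```

carry_out(plan=[[-1, [-0.0022, -0.0006, 0.0014], [0.0002, -0.0006, 0]], [-1, [0, 0, 0], [0, 0, 0]]])

```text
time: 16.3
position: [0.5025, -0.1485, 0.0869]
orientation: [[-0.281, 0.96, -0.0], [0.96, 0.281, 0.002], [0.002, 0.0, -1.0]]
contact_force: [-4.0, -2.3, -1.6]
grip_width: 0.172
gripper_force: 69.7
```

```bash
python3 -c "from h import *;state()"
```

```text
t 16.3 tcp_bin [ 2.7  0.5 86.9] a [-114.3    1.    47.4] b [119.7   1.1  47.4] tilt/yaw/roll [0.02 0.03 0.14] F [-4.5 -1.  -1.6] M [-0.24  0.39 -0.13] grip 0.172
```

carry_out(plan=[[-0.3, [0, 0, 0], [0, 0, 0]], [-0.1, [0, 0, 0], [0, 0, 0]], [0, [0, 0, 0], [0, 0, 0]], [0, [0, 0, 0], [0, 0, 0]], [0, [0, 0, 0], [0, 0, 0]]], force=20)

```text
time: 16.92
position: [0.5036, -0.1487, 0.0879]
orientation: [[-0.281, 0.96, 0.002], [0.96, 0.281, 0.002], [0.001, 0.002, -1.0]]
contact_force: [0.7, 0.3, -0.3]
grip_width: 0.501
gripper_force: 0.0
```

carry_out(plan=[[0, [0, 0, 0.01], [0, 0, 0]], [0, [0, 0, 0.04], [0, 0, 0]], [0, [0, 0, 0.06], [0, 0, 0]], [0, [0, 0, 0.08], [0, 0, 0]], [0, [0, 0, 0.08], [0, 0, 0]], [0, [-0.06, 0.06, 0.06], [0, 0, 0]], [0, [-0.06, 0.06, 0], [0, 0, 0]], [0, [-0.06, 0.08, 0], [0, 0, 0]], [0, [0, 0.08, 0], [0, 0, 0]], [0, [0, 0, 0], [0, 0, 0]]])

```text
time: 18.18
position: [0.4133, -0.0069, 0.2534]
orientation: [[-0.285, 0.959, 0.003], [0.959, 0.285, 0.002], [0.001, 0.004, -1.0]]
contact_force: [0.6, -0.5, -0.2]
grip_width: 0.498
gripper_force: 0.0
```

```bash
python3 - <<'E'
from h import *
s=sense(); print(s["time"],s["contact_force"],s["grip_width"])
d=grab("side"); c=d["pixels"][150:280,160:320]; cv2.imwrite("pics/side3c.png",cv2.resize(c[:,:,::-1],(720,585)))
for n,b in(("side",(.501,-.1535,0)),("top",(.4988,-.1485,0))):
    e=d if n=="side" else grab("top")
    P=(cloud(e)-b)@Rz(16.3)*1000
    m=(abs(P[...,0])<100)&(abs(P[...,1])<60)&(P[...,2]<62); mm=m&(abs(P[...,0])>82)
    for nm,k in(("-x",mm&(P[...,0]<0)),("+x",mm&(P[...,0]>0))): print(n,nm,k.sum(),np.median(P[k][:,2]).round(1) if k.any() else 0)
    t=(abs(P[...,0])<30)&(abs(P[...,1])<60)&(P[...,2]>80)&(P[...,2]<105)
    if t.any(): print(n,"batten mid",P[t].mean(0).round(1))
E
```

```text
18.175 [ 0.61950709 -0.53913431 -0.20525139] 0.4976907829510575
side -x 124 56.5
side +x 104 56.9
side batten mid [ 1.5 -4.3 92.4]
top -x 267 55.3
top +x 240 55.8
top batten mid [  2.2 -13.   92.9]
```

View pics/side3c.png

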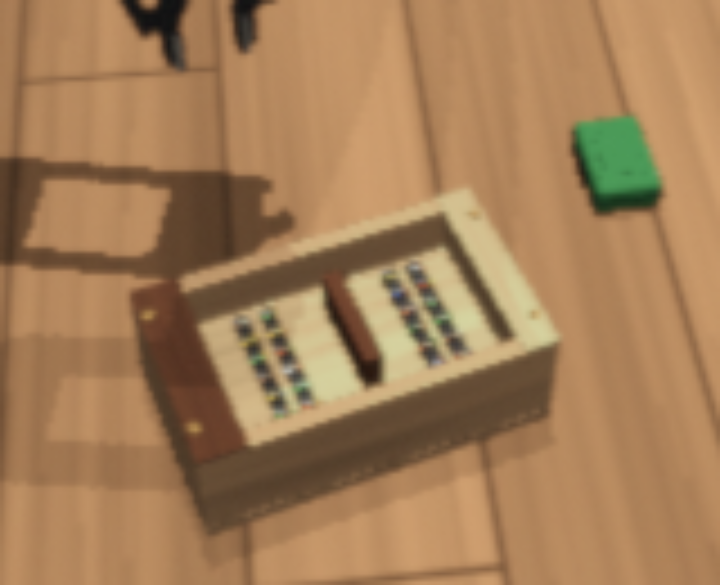

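The crop shows the deck lying flat in the bin, its batten at (350,330) and its ends under the dark rail at (190,370) and the pale rail at (505,270). The gripper is clear and nothing else has moved.

```bash
python3 -c "
from rig import ticket
print(ticket.finish_job())"
```

```text
the job is handed in; nothing more can be done
None
```

The fly deck is back in the bin, lying flat with both ends under the rails and let go of, with nothing else disturbed; I handed the job in at about 18 s, and no verdict came back.

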